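# Uncover the centrifuge rotor, bring the purple-capped tube to the front and hold the rotor

### The job

The spin is over and the centrifuge stands open: take the clear dome lid off the rotor by its blue knob and lay it gently, knob up, on the dull blue rubber mat. Then turn the rotor slowly, never letting it spin, until the tube with the purple cap stands at the front, in line with the red mark, and keep firm hold of the rotor so that it stays still there while a colleague draws the tube. The program finishes while still holding the rotor; leave the other things on the bench where they are.

Things in the scene. Friction and masses are not known exactly. Their poses are not given: they have to be found in the camera images.
- centrifuge: white bench centrifuge, fixed, 250 mm wide, from 126 mm in front of to 150 mm behind the rotor axis, deck 112 mm high with a round bowl opening of 216 mm; a control panel stands 21 mm out at its front. Origin on the rotor axis at bench height, z up; its own -x is its front. Its outer lid is open and fixed, standing along the rear edge (leaning back, 130 to 220 mm behind the axis, up to 315 mm high)
- front_station (a point): point where the centre of the purple cap's top must come: 50 mm in front of the rotor axis, in line with the red triangle on the deck's front edge (118 mm in front of the axis), 115.5 mm high; fixed to the centrifuge
- rotor: aluminium rotor with 8 places, turns freely (friction 0.004 N m, no stops or detents) about the upright axis of the centrifuge; stays where left at rest. Origin on the axis at bench height; its own -x points to the purple-capped tube, so with that tube at the front it has the centrifuge's yaw. Six tubes are fixed in it, leaning inward, caps up to 120 mm high: one purple, the others cream, red, blue-grey
- rotor_knob (a point): middle of the top of the round black ribbed knob fixed to the rotor, on its axis: 32 mm diameter, from 115 to 147 mm high. Grip it from above at any angle, fingertips no lower than the tops of the caps (120 mm); turning it turns the rotor with it. Hidden under the dome at first
- purple_cap (a point): centre of the top of the purple cap, 50 mm from the rotor axis, 115.5 mm high
- dome: loose clear plastic dome lid, 153 mm diameter, about 0.14 kg; origin at the centre of its open underside, z up. It sits loosely on the rotor, underside 90 mm high, over the caps and the rotor's own knob (lift straight up by 65 mm or more to clear that). Shell 66 mm high; on it a round blue knob of 29 mm diameter, from 71 to 99 mm above the origin
- dome_knob (a point): centre of the blue knob at the height to grip it, 87 mm above the dome's origin
- mat: dull blue rubber mat, fixed on the bench, 190 x 190 x 3 mm; origin at its centre on the bench
- rack: empty grey tube rack, 53 x 123 x 58 mm, a bystander; origin at the centre of its underside
- gauze: small white pack of gauze, 35 x 35 x 21 mm, a bystander; origin at the centre of its underside

How it is judged:
By the outcome, as a careful person would: the job done as asked, in the order asked, and still so for the second after the job is handed in, while the arm keeps its last pose, push and grip.
It also fails if it takes over 67 s, if anything falls off the work surface, if the arm or the gripper's body presses on something with over 40 N, if the wrist force passes 120 N, or if a joint passes its speed limit or range.

### The arm

A 6-joint arm with a two-finger parallel gripper is mounted at the origin on the work surface; the furniture and walls round the work are solid. World frame = base frame: x ahead of the robot, y to its left, z up, the work surface at z = 0. Lengths are in m, angles in rad, forces in N, time in s.
With the tool pointing down it reaches from about 0.3 to 0.875 m from the base axis. Payload 6.4 kg.
Tool frame: the origin (TCP) lies at the very end of the fingers, on their centre line; the grasp point (between the pads) lies 19 mm behind it; z points along the fingers, y is the line along which they close (so a half turn about z gives the same grasp; the last joint's range is limited). The gripper opens to 85 mm and grips with 20 to 120 N. Pads are 22 mm wide; open, the fingers measure 114 mm over their backs; the gripper's body (76 mm by 85 mm) begins 54 mm behind the grasp point. The pads swing forward as they close: fully open they stand 13 mm farther back than shut.
Start: joints at [1.069, 0.181, 1.607, -0, 1.354, -0.206], TCP at [0.168, 0.55, 0.231] pointing down, gripper open.
Joint ranges: [-2.99, 2.99], [-0.89, 2.07], [0.3, 2.58], [-1.14, 4.28], [0, 2.63], [-3.12, 3.12]. Speed limits (rad/s): [2.57, 2.57, 3.01, 3.14, 3.14, 3.14].

### API

Orientations are given as a unit quaternion [w, x, y, z].
In Python, from bench import ctrl, camera, calibration, order, outline_of gives the robot as it stands.
- The arm moves only by the tool move_arm, never from a script. Its argument "series" is a list that holds one entry, the list of rows, each a list of 5 numbers: the opening, from 0 (shut) to 1 (fully open), then the shift along the tool's x, y, z in mm, then the turn about the tool's z in rad. A call has exactly 10 rows; each row is the pose to reach, as a shift and turn from the pose commanded when the call began, along the tool's axes at that moment; what a row does not reach only later rows make up. A row lasts 1/12 s, in which the tool goes at most 41.7 mm and 7.16 degrees, less where a joint would pass 70% of its speed; a pose out of reach is approached as far as the arm can. A call with a gripper value outside its range is refused whole. The fingers move at their own pace and stop on an object; the grip force is fixed at half the most. Time passes only in rows, so rows that repeat a pose let the fingers close, or fill a call up. It gives the time, the measured TCP pose, the force, the opening and the grip force at its end, in the units of the state.
- ctrl.get_obs(): the state, without advancing time (a new reading comes with each control period).
- camera(name): name is "scene" or "top"; returns (picture, depth): 384x512x3 uint8, blue, green, red; 384x512 float32, m along the optical axis (not along the pixel's ray), 0 where there is no reading.
- calibration(name): a dict with "intrinsics" (3x3 intrinsics, pixels), "rvec" (rotation vector, rad) and "tvec" (3), from world to camera coordinates, as OpenCV has them. Camera axes: x right, y down, z forward; pixel columns grow to the right and rows downward; lengths in m; the calibration is good to about 2 mm. A picture is of the moment at which its call begins. calibration takes no time and is no camera call.
- order.hand_in(): hands the job in; it is judged then, once.
Trained networks look in the newest picture that a camera, given by its name, has taken for a name from the list of things; names that differ only in an ending like _2 or _b are one class to them, and where a whole thing is asked for, a point or a joint stands for the part that bears it (a point fixed in the world has none). Each returns a list of dicts, best first, with "conf" (0 to 1); they miss things now and then, are a little off and sometimes report something else, mostly with a low value. They report only what shows in the picture. A call takes as long as a camera call.
- outline_of(target, camera): "region" (384x512 bool, what is visible of it) and "bbox" ([centre column, centre row, width, height] in pixels, round what is visible of it).
The state is a dict: "time_s": time; "q": joint angles; "dq": joint speeds; "joint_efforts": joint torques, N m; "eef_pos": TCP position; "eef_rot": TCP orientation; "wrist_force": force on the tool from outside, world axes, zero at the start; "torque": the same for the moment, N m; "opening": opening from 0.0 (shut) to 1.0 (fully open); "grasp_force": force on a finger pad.
Only numpy, scipy, OpenCV 4.12 (cv2) and the standard library are available. Lean on these libraries where they do the work, as an engineer would, in place of code of your own. Each camera call takes 0.05 s, during which the arm holds its last target. There are 200 camera calls.

## Working session

There is one attempt and no reset: what is moved stays moved. The work goes in short steps, Python scripts to look and compute and a tool call to move; the robot and the scene stay as the last step left them, time stands still between calls to the robot, and variables do not carry over. Pictures are saved under pics/ and viewed, at most 10 in all, crops included, and the job is handed in when it is done.

Besides the shell and the picture viewer there is one more tool, called in YAML: its name, and indented under it one key for each argument. move_arm: Moves the arm, as the interface text tells. Its arguments: {"type":"object","properties":{"series":{"type":"array","items":{"type":"array","items":{"type":"array","items":{"type":"number"}}}}},"required":["series"]}

```bash
mkdir -p pics; cat > h.py <<'E'
import numpy as np, cv2
from bench import ctrl, camera, calibration, order, outline_of
def cal(n):
    c=calibration(n); K=np.array(c["intrinsics"]); R=cv2.Rodrigues(np.array(c["rvec"],float))[0]; t=np.array(c["tvec"],float).ravel(); return K,R,t
def pts(n,depth,mask):
    K,R,t=cal(n); v,u=np.nonzero(mask&(depth>0)); z=depth[v,u]
    P=np.c_[(u-K[0,2])/K[0,0]*z,(v-K[1,2])/K[1,1]*z,z]
    return (P-t)@R
def ray(n,u,v,h):
    K,R,t=cal(n); d=R.T@np.array([(u-K[0,2])/K[0,0],(v-K[1,2])/K[1,1],1]); o=-R.T@t
    return o+d*(h-o[2])/d[2]
def proj(n,p):
    K,R,t=cal(n); c=R@np.array(p)+t; c=K@c; return c[:2]/c[2]
E
cat > a.py <<'E'
from h import *
s={}
for n in("scene","top"):
    im,d=camera(n); s[n]=(im,d)
    for th in("centrifuge","dome","mat","rack","gauze","dome_knob","purple_cap","rotor"):
        r=outline_of(th,n)[:2]
        for o in r:
            P=pts(n,d,o["region"])
            print(n,th,round(o["conf"],2),np.round(o["bbox"]),len(P), np.round(np.median(P,0),3) if len(P) else"", np.round(np.percentile(P,[2,98],0),3).tolist() if len(P) else "")
    print(n,"cam at",-cal(n)[1].T@cal(n)[2])
np.savez("s.npz",**{k+x:v for k,(a,b) in s.items() for x,v in(("i",a),("d",b))})
cv2.imwrite("pics/a.png",cv2.resize(s["scene"][0],(800,600))); cv2.imwrite("pics/b.png",cv2.resize(s["top"][0],(800,600)))
print({k:np.round(v,3) for k,v in ctrl.get_obs().items()})
E
python3 a.py
```

```text
scene centrifuge 0.74 [149. 268.  99.  38.] 788 [0.34  0.307 0.089] [[0.285, 0.197, 0.065], [0.409, 0.376, 0.115]]
scene centrifuge 0.7 [146. 231. 166. 245.] 26827 [0.454 0.284 0.114] [[0.225, 0.141, 0.028], [0.584, 0.426, 0.309]]
scene dome 0.7 [263. 202.  12.   5.] 129 [ 0.579 -0.054  0.02 ] [[0.568, -0.079, 0.002], [0.598, -0.038, 0.024]]
scene dome 0.56 [146. 248.  84.  77.] 4782 [0.343 0.294 0.142] [[0.311, 0.223, 0.094], [0.415, 0.356, 0.188]]
scene mat 0.7 [283. 239. 101.  64.] 3770 [ 0.429 -0.031  0.004] [[0.348, -0.127, 0.002], [0.532, 0.056, 0.007]]
scene rack 0.7 [331. 192.  50.  27.] 1118 [ 0.519 -0.243  0.03 ] [[0.498, -0.303, 0.003], [0.568, -0.181, 0.059]]
scene purple_cap 0.74 [151. 265. 100.  46.] 877 [0.341 0.328 0.089] [[0.286, 0.194, 0.047], [0.429, 0.378, 0.116]]
scene rotor 0.92 [148. 267. 101.  44.] 825 [0.341 0.308 0.089] [[0.305, 0.196, 0.059], [0.413, 0.377, 0.114]]
scene cam at [-0.22107582  0.37120799  0.56575186]
top centrifuge 0.74 [176. 202. 114. 164.] 10430 [0.471 0.261 0.114] [[0.237, 0.136, 0.022], [0.587, 0.416, 0.315]]
top dome 0.9 [174. 220.  56. 
[... 820 characters left out ...]
, 0.047], [0.478, 0.379, 0.108]]
top rotor 0.21 [354. 181.  45.  21.] 806 [ 0.523 -0.244  0.032] [[0.499, -0.301, -0.0], [0.552, -0.181, 0.061]]
top cam at [0.15961781 0.02806633 1.52667188]
{'time_s': np.float64(0.9), 'q': array([ 1.069,  0.181,  1.607,  0.   ,  1.354, -0.206]), 'dq': array([-0.   , -0.   ,  0.   , -0.001,  0.001, -0.   ]), 'joint_efforts': array([-0.0000e+00, -4.4483e+01, -3.5168e+01, -0.0000e+00,  1.0000e-03,
        0.0000e+00]), 'eef_pos': array([0.168, 0.55 , 0.231]), 'eef_rot': array([-0.   ,  0.147,  0.989, -0.   ]), 'wrist_force': array([ 0.434, -0.323,  0.543]), 'torque': array([ 0.02 ,  0.016, -0.002]), 'grasp_force': np.float64(0.0), 'opening': np.float64(1.003)}
```

View pics/a.png

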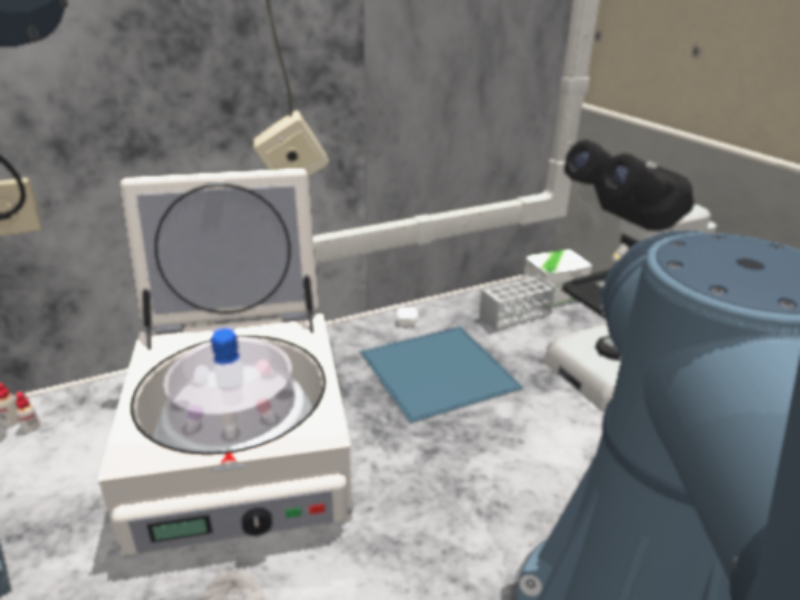

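View pics/b.png

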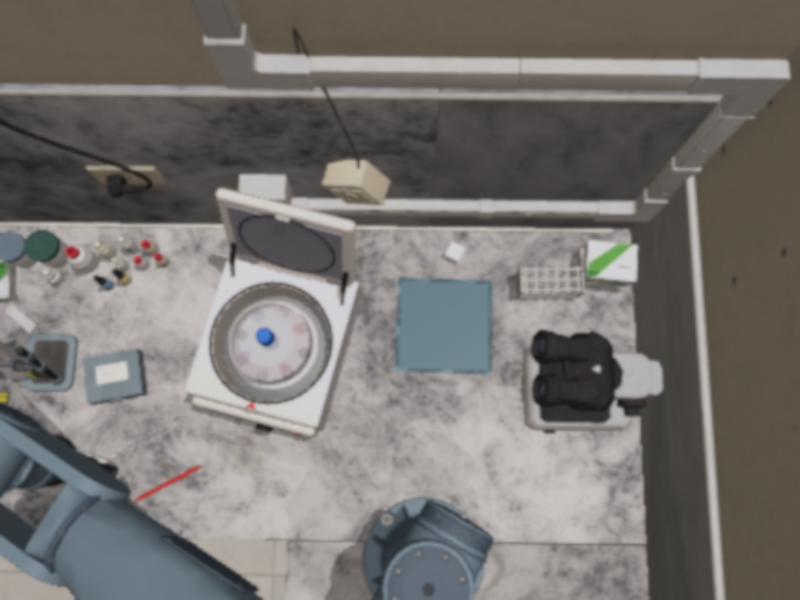

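```bash
cat > b.py <<'E'
from h import *
s=np.load("s.npz")
for n in("scene","top"):
    im,d=s[n+"i"],s[n+"d"]
    hsv=cv2.cvtColor(im,cv2.COLOR_BGR2HSV)
    K,R,t=cal(n)
    P=np.zeros(im.shape); m=d>0; P[m]=pts(n,d,np.ones_like(m))
    k=m&(P[...,2]>.150)&(P[...,2]<.20)&(np.hypot(P[...,0]-.385,P[...,1]-.28)<.09)
    for lo in(.16,.165,.18,.185):
        q=P[k&(P[...,2]>lo)]; print(n,lo,len(q),np.round(q.mean(0),4) if len(q) else'',np.round(q.min(0),3) if len(q) else '',np.round(q.max(0),3) if len(q) else '')
    # blue knob by colour
    b=cv2.inRange(hsv,(95,120,60),(125,255,255))>0
    nl,lab,st,ce=cv2.connectedComponentsWithStats(b.astype(np.uint8))
    for i in range(1,nl):
        if st[i,4]>20: print("blue",n,st[i],np.round(ce[i]),np.round(np.median(P[(lab==i)&m],0),3) if ((lab==i)&m).any() else '')
    # dome base rim centre via deck fit
    deck=m&(abs(P[...,2]-.112)<.006)&(P[...,0]<.65)&(P[...,1]>.1)
    q=P[deck][:,:2].astype(np.float32); print(n,"deck",len(q),cv2.minAreaRect(q))
    r=(hsv[...,1]>150)&((hsv[...,0]<8)|(hsv[...,0]>172))
    nl,lab,st,ce=cv2.connectedComponentsWithStats(r.astype(np.uint8))
    for i in range(1,nl):
        if st[i,4]>3: print("red",n,st[i],np.round(ce[i]),np.round(np.median(P[(lab==i)&m],0),3) if ((lab==i)&m).any() else '')
E
python3 b.py
```

```text
scene 0.16 324 [0.3774 0.2871 0.1793] [0.369 0.271 0.16 ] [0.395 0.301 0.192]
scene 0.165 289 [0.3776 0.287  0.1814] [0.369 0.271 0.165] [0.395 0.301 0.192]
scene 0.18 171 [0.3796 0.2866 0.1872] [0.369 0.271 0.18 ] [0.395 0.3   0.192]
scene 0.185 130 [0.3812 0.2867 0.1888] [0.37  0.272 0.185] [0.395 0.3   0.192]
blue scene [135 210  17  22 288] [143. 221.] [0.374 0.288 0.18 ]
scene deck 7200 ((0.4592464566230774, 0.36435624957084656), (0.4383554756641388, 0.36254844069480896), 75.90187072753906)
red scene [  0 245   5  10  38] [  2. 250.] [0.582 0.551 0.055]
red scene [ 11 251   7  10  46] [ 13. 256.] [0.558 0.53  0.049]
red scene [143 290   6   5  17] [146. 292.] [0.27  0.315 0.114]
red scene [198 323   9   5  36] [202. 325.] [0.222 0.24  0.05 ]
top 0.16 177 [0.3809 0.2877 0.1765] [0.341 0.237 0.16 ] [0.42  0.332 0.199]
top 0.165 107 [0.3836 0.2856 0.1865] [0.368 0.271 0.166] [0.398 0.313 0.199]
top 0.18 89 [0.3847 0.2862 0.1889] [0.371 0.273 0.181] [0.398 0.3   0.199]
top 0.185 79 [0.385  0.2863 0.1896] [0.371 0.274 0.185] [0.398 0.3   0.199]
blue top [165 211  10  10  81] [169. 215.] [0.383 0.285 0.189]
top deck 3568 ((0.47439002990722656, 0.4917605519294739), (0.7019103765487671, 0.36622998118400574), 79.49066925048828)
red top [ 91 155   5   3  12] [ 93. 156.] [0.586 0.551 0.062]
red top [ 43 159   7   5  30] [ 46. 161.] [0.557 0.678 0.093]
red top [ 99 163   4   3   9] [101. 164.] [0.561 0.528 0.057]
red top [ 87 165   3   3   7] [ 88. 166.] [0.554 0.568 0.056]
red top [ 90 299  36  20  46] [109. 308.] [0.136 0.479 0.01 ]
```

The pictures show the closed dome with its blue knob at (143,221) in scene and (169,215) in top. The red mark is at (146,292) in scene, and the mat is clear. The knob is at about (0.384, 0.286), the mark at (0.27, 0.315), and the mat centre at about (0.439, -0.034).

```bash
cat >> h.py <<'E'
from scipy.spatial.transform import Rotation as Ro
def to(p):
    o=ctrl.get_obs(); q=np.array(o["eef_rot"]); r=Ro.from_quat(q[[1,2,3,0]])
    return np.round(r.inv().apply(np.array(p)-o["eef_pos"])*1000,1)
def yawdir():
    q=np.array(ctrl.get_obs()["eef_rot"]); return Ro.from_quat(q[[1,2,3,0]]).as_matrix()
E
cat > c.py <<'E'
from h import *
s=np.load("s.npz"); im,d=s["topi"],s["topd"]
outline_of
hsv=cv2.cvtColor(im,cv2.COLOR_BGR2HSV)
print("mat px hsv",hsv[209,284],"knob",hsv[215,169])
m=(abs(hsv[...,0].astype(int)-hsv[209,284][0])<8)&(hsv[...,1]>60)
m[:150]=0;m[260:]=0;m[:,:240]=0;m[:,330:]=0
c=cv2.minAreaRect(np.argwhere(m)[:,::-1].astype(np.float32)); print(c, ray("top",*c[0],.003))
for b in cv2.boxPoints(c): print(ray("top",*b,.003).round(3))
print(ray("top",169.5,215.5,.189), ray("scene",145.5,291.5,.112), ray("top",160.5,258.5,.112))
print(yawdir().round(3)); print(to([.384,.286,.231]))
E
python3 c.py
```

```text
mat px hsv [ 99  56 141] knob [108 167 202]
((283.5, 207.5), (57.0, 57.0), 90.0) [ 0.44287805 -0.03310702  0.003     ]
[0.533 0.057 0.003]
[ 0.535 -0.122  0.003]
[ 0.355 -0.121  0.003]
[0.353 0.054 0.003]
[0.38235091 0.28390742 0.189     ] [0.27317873 0.31562135 0.112     ] [0.27214602 0.31750388 0.112     ]
[[-0.957  0.292 -0.   ]
 [ 0.292  0.957 -0.   ]
 [ 0.    -0.    -1.   ]]
[-284.  -189.5    0.3]
```

move_arm:
  series:
    - [[1, -25, -17, 0, 0], [1, -55, -37, 0, 0], [1, -85, -57, 0, 0], [1, -115, -77, 0, 0], [1, -145, -97, 0, 0], [1, -175, -117, 0, 0], [1, -205, -137, 0, 0], [1, -235, -157, 0, 0], [1, -265, -177, 0, 0], [1, -284, -189, 0, 0]]

```text
time_s: 1.73
eef_pos: [0.3859, 0.284, 0.2316]
eef_rot: [0.001, 0.148, 0.989, -0.0]
wrist_force: [0.8, 0.4, 0.6]
opening: 1.0
grasp_force: 0.0
```

```bash
cat > d.py <<'E'
from h import *
for n in("scene","top"):
    im,d=camera(n); hsv=cv2.cvtColor(im,cv2.COLOR_BGR2HSV)
    b=(cv2.inRange(hsv,(100,160,60),(125,255,255))>0)
    b[:190]=0;b[260:]=0;b[:,:120]=0;b[:,200:]=0
    P=pts(n,d,b); print(n,b.sum(),np.median(P,0).round(4) if len(P) else '',np.percentile(P,[3,97],0).round(3) if len(P) else '')
    cv2.imwrite(f"pics/d_{n}.png",cv2.resize(im[130:330,60:310],(800,600)))
o=ctrl.get_obs();print(o["eef_pos"].round(4),o["time_s"],to([.384,.286,.160]))
E
python3 d.py
```

```text
scene 252 [0.374  0.2883 0.1801] [[0.37  0.277 0.16 ]
 [0.387 0.298 0.19 ]]
top 0  
[0.3864 0.2841 0.2315] 1.8333 [ 2.9  1.1 71.5]
```

View pics/d_scene.png

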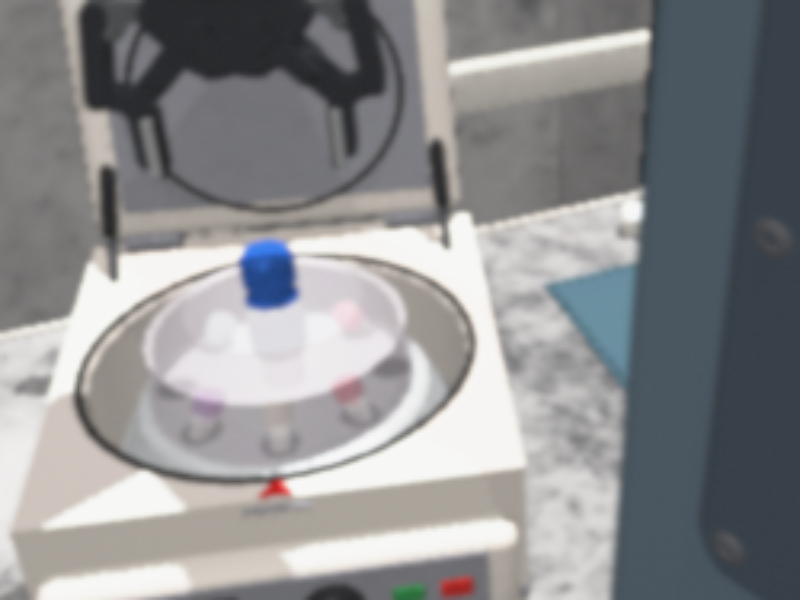

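The gripper is poised above the knob: the fingers sit left and right of it at crop (150,150) and (340,140), with the knob at (270,272). The purple cap is front-left at (205,400).

move_arm:
  series:
    - [[0.8, 3, 1, 5, 0], [0.8, 3, 1, 15, 0], [0.8, 3, 1, 25, 0], [0.8, 3, 1, 35, 0], [0.8, 3, 1, 45, 0], [0.8, 3, 1, 55, 0], [0.8, 3, 1, 62, 0], [0.8, 3, 1, 68, 0], [0.8, 3, 1, 71, 0], [0.8, 3, 1, 71, 0]]

```text
time_s: 2.67
eef_pos: [0.3812, 0.2881, 0.1595]
eef_rot: [-0.001, 0.147, 0.989, -0.0]
wrist_force: [-0.0, -0.9, 0.1]
opening: 0.803
grasp_force: 0.0
```

move_arm:
  series:
    - [[0.5, 0, 0, 0, 0], [0.4, 0, 0, 0, 0], [0.3, 0, 0, 0, 0], [0.2, 0, 0, 0, 0], [0.1, 0, 0, 0, 0], [0.1, 0, 0, 0, 0], [0.1, 0, 0, 0, 0], [0.1, 0, 0, 0, 0], [0.1, 0, 0, 0, 0], [0.1, 0, 0, 0, 0]]

```text
time_s: 3.5
eef_pos: [0.3822, 0.2885, 0.1611]
eef_rot: [0.001, 0.147, 0.989, 0.0]
wrist_force: [-0.6, -0.3, 6.5]
opening: 0.316
grasp_force: 59.3
```

```bash
python3 - <<'E'
from h import *
im,d=camera("scene"); cv2.imwrite("pics/e.png",cv2.resize(im[130:330,60:310],(800,600)))
o=ctrl.get_obs();print({k:np.round(o[k],3) for k in("eef_pos","wrist_force","torque","opening","grasp_force")})
E
```

```text
{'eef_pos': array([0.382, 0.288, 0.161]), 'wrist_force': array([-0.111, -1.071,  5.004]), 'torque': array([-0.138,  0.08 ,  0.04 ]), 'opening': np.float64(0.318), 'grasp_force': np.float64(59.251)}
```

View pics/e.png

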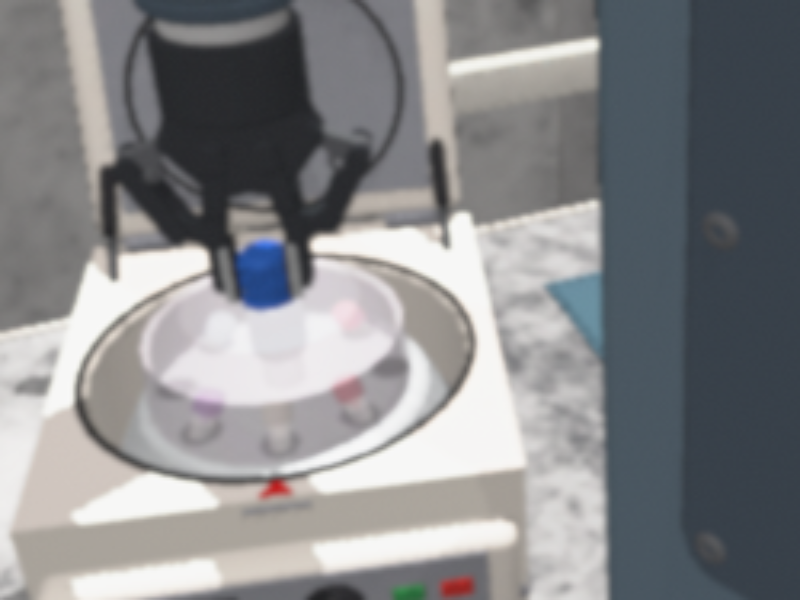

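The knob is gripped between the pads at crop (265,272) and the dome is unmoved. Next I lift it straight up.

move_arm:
  series:
    - [[0.1, 0, 0, -3, 0], [0.1, 0, 0, -8, 0], [0.1, 0, 0, -15, 0], [0.1, 0, 0, -24, 0], [0.1, 0, 0, -34, 0], [0.1, 0, 0, -44, 0], [0.1, 0, 0, -54, 0], [0.1, 0, 0, -64, 0], [0.1, 0, 0, -74, 0], [0.1, 0, 0, -82, 0]]

```text
time_s: 4.38
eef_pos: [0.3819, 0.2885, 0.2438]
eef_rot: [0.001, 0.147, 0.989, 0.0]
wrist_force: [0.2, -0.6, -1.4]
opening: 0.323
grasp_force: 59.1
```

move_arm:
  series:
    - [[0.1, 0, 0, -5, 0], [0.1, 0, 0, -8, 0], [0.1, 0, 0, -8, 0], [0.1, 0, 0, -8, 0], [0.1, 0, 0, -8, 0], [0.1, 0, 0, -8, 0], [0.1, 0, 0, -8, 0], [0.1, 0, 0, -8, 0], [0.1, 0, 0, -8, 0], [0.1, 0, 0, -8, 0]]

```text
time_s: 5.22
eef_pos: [0.3815, 0.2883, 0.2502]
eef_rot: [-0.0, 0.147, 0.989, -0.0]
wrist_force: [-0.3, -0.4, -2.0]
opening: 0.322
grasp_force: 59.1
```

```bash
python3 - <<'E'
from h import *
a,d=camera("scene"); b,e=camera("top"); np.savez("l.npz",a=a,d=d,b=b,e=e)
cv2.imwrite("pics/f.png",np.hstack([cv2.resize(a[60:330,40:310],(400,400)),cv2.resize(b[120:320,90:290],(400,400))]))
for p in([.35,.15,.252],[.441,-.033,.252]): print(to(p))
print(ctrl.get_obs()["eef_pos"].round(4))
E
```

```text
[ -10.1 -141.5   -1.7]
[-150.5 -290.    -1.7]
[0.3816 0.2883 0.2503]
```

View pics/f.png

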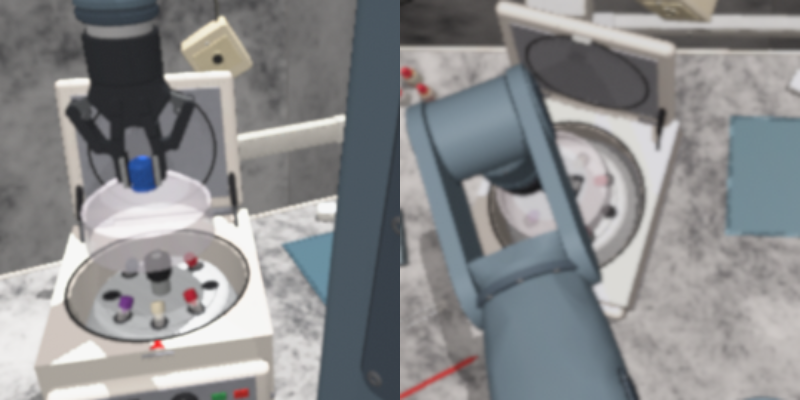

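The dome hangs clear at left crop (145,205), with the rotor knob at (157,270) and the purple cap at (125,302) showing below it. Next I carry it over to the mat.

move_arm:
  series:
    - [[0.1, -1, -8, 0, 0], [0.1, -2, -22, 0, 0], [0.1, -3, -38, 0, 0], [0.1, -4, -56, 0, 0], [0.1, -6, -74, 0, 0], [0.1, -8, -92, 0, 0], [0.1, -9, -108, 0, 0], [0.1, -10, -124, 0, 0], [0.1, -15, -140, 0, 0], [0.1, -25, -155, 0, 0]]

```text
time_s: 6.15
eef_pos: [0.3593, 0.1318, 0.2502]
eef_rot: [-0.0, 0.147, 0.989, -0.0]
wrist_force: [-0.1, -0.8, -1.4]
opening: 0.32
grasp_force: 59.3
```

move_arm:
  series:
    - [[0.1, -13, -15, 0, 0], [0.1, -27, -31, 0, 0], [0.1, -42, -47, 0, 0], [0.1, -57, -63, 0, 0], [0.1, -72, -79, 0, 0], [0.1, -87, -95, 0, 0], [0.1, -102, -110, 0, 0], [0.1, -114, -123, 0, 0], [0.1, -122, -132, 0, 0], [0.1, -125, -135, 0, 0]]

```text
time_s: 6.98
eef_pos: [0.4408, -0.0345, 0.2503]
eef_rot: [0.0, 0.148, 0.989, -0.0]
wrist_force: [-0.4, 0.7, -2.4]
opening: 0.32
grasp_force: 59.3
```

```bash
python3 - <<'E'
from h import *
a,d=camera("scene"); b,e=camera("top"); np.savez("m.npz",a=a,d=d,b=b,e=e)
cv2.imwrite("pics/g.png",np.hstack([cv2.resize(a[60:330,90:360],(400,400)),cv2.resize(b[120:320,140:340],(400,400))]))
o=ctrl.get_obs(); print(o["eef_pos"].round(4),o["wrist_force"].round(1),o["opening"],to([.441,-.033,.074]))
# fit rotor knob, from scene: dark points z .115-.15 near axis
P=pts("scene",d,np.ones(d.shape,bool)); r=np.hypot(P[:,0]-.383,P[:,1]-.287)
for lo,hi in((.12,.14),(.143,.155)):
    q=P[(r<.03)&(P[:,2]>lo)&(P[:,2]<hi)]; print(lo,len(q),q.mean(0).round(4),q.min(0).round(3),q.max(0).round(3))
hsv=cv2.cvtColor(a,cv2.COLOR_BGR2HSV); m=(cv2.inRange(hsv,(130,70,30),(165,255,255))>0)
n,l,s,c=cv2.connectedComponentsWithStats(m.astype(np.uint8))
for i in range(1,n):
    if s[i,4]>8: print(s[i],c[i].round(1),np.median(pts("scene",d,l==i),0).round(4),ray("scene",*c[i],.112).round(4))
for x in outline_of("purple_cap","scene")[:2]: print(x["conf"],x["bbox"])
E
```

```text
[ 0.4404 -0.0332  0.2502] [ 0.6 -0.1 -0.7] 0.31980665494034377 [ -0.7   0.3 176.2]
0.12 162 [0.3741 0.2873 0.1303] [0.368 0.27  0.12 ] [0.387 0.302 0.14 ]
0.143 155 [0.3812 0.2866 0.1473] [0.369 0.27  0.143] [0.397 0.302 0.15 ]
[121 260   9   9  61] [124.7 263.8] [0.3535 0.3337 0.1148] [0.357  0.3334 0.112 ]
0.69 [147.5, 257.2, 97.4, 64.9]
```

View pics/g.png

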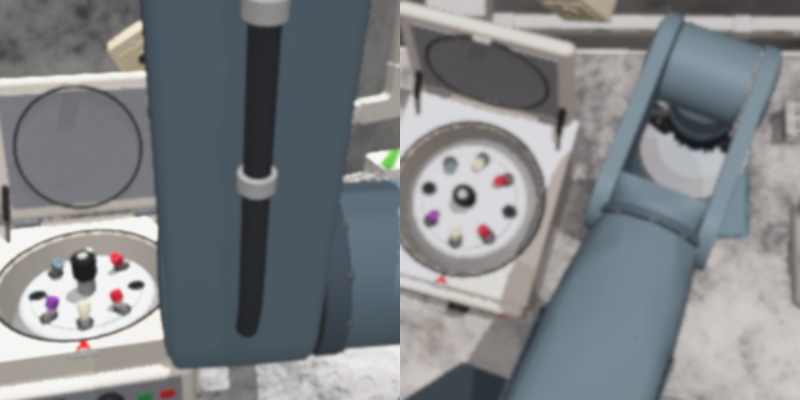

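The dome hangs over the mat, at (680,155) in the right half. Purple is at (432,217) and the red mark at (441,279). Next I lower the dome.

move_arm:
  series:
    - [[0.1, 0, 0, 8, 0], [0.1, 0, 0, 22, 0], [0.1, 0, 0, 40, 0], [0.1, 0, 0, 60, 0], [0.1, 0, 0, 80, 0], [0.1, 0, 0, 100, 0], [0.1, 0, 0, 120, 0], [0.1, 0, 0, 138, 0], [0.1, 0, 0, 152, 0], [0.1, 0, 0, 160, 0]]

```text
time_s: 7.97
eef_pos: [0.4388, -0.0314, 0.0882]
eef_rot: [-0.002, 0.147, 0.989, 0.0]
wrist_force: [-0.5, 1.3, -0.9]
opening: 0.321
grasp_force: 59.3
```

move_arm:
  series:
    - [[0.1, 0, 0, 2, 0], [0.1, 0, 0, 4, 0], [0.1, 0, 0, 6, 0], [0.1, 0, 0, 8, 0], [0.1, 0, 0, 10, 0], [0.1, 0, 0, 11, 0], [0.1, 0, 0, 12, 0], [0.1, 0, 0, 13, 0], [0.1, 0, 0, 14, 0], [0.1, 0, 0, 14, 0]]

```text
time_s: 8.8
eef_pos: [0.4404, -0.0328, 0.0761]
eef_rot: [-0.0, 0.147, 0.989, 0.0]
wrist_force: [0.6, 0.0, -1.2]
opening: 0.316
grasp_force: 59.3
```

```bash
python3 - <<'E'
from h import *
o=ctrl.get_obs(); print(o["eef_pos"].round(4),o["wrist_force"].round(1),o["opening"])
E
```

```text
[ 0.4404 -0.0328  0.0761] [ 0.6  0.  -1.2] 0.31553434171141487
```

move_arm:
  series:
    - [[0.1, 0, 0, 0.3, 0], [0.1, 0, 0, 0.6, 0], [0.1, 0, 0, 0.9, 0], [0.1, 0, 0, 1.2, 0], [0.1, 0, 0, 1.5, 0], [0.1, 0, 0, 1.8, 0], [0.1, 0, 0, 2, 0], [0.1, 0, 0, 2, 0], [0.1, 0, 0, 2, 0], [0.1, 0, 0, 2, 0]]

```text
time_s: 9.63
eef_pos: [0.4405, -0.0329, 0.0746]
eef_rot: [-0.0, 0.147, 0.989, -0.0]
wrist_force: [-3.0, 0.2, 5.5]
opening: 0.319
grasp_force: 59.9
```

move_arm:
  series:
    - [[0.35, 0, 0, 0, 0], [0.4, 0, 0, 0, 0], [0.45, 0, 0, 0, 0], [0.5, 0, 0, 0, 0], [0.6, 0, 0, 0, 0], [0.7, 0, 0, 0, 0], [0.8, 0, 0, 0, 0], [0.8, 0, 0, 0, 0], [0.8, 0, 0, 0, 0], [0.8, 0, 0, 0, 0]]

```text
time_s: 10.47
eef_pos: [0.4405, -0.0328, 0.0743]
eef_rot: [-0.0, 0.147, 0.989, -0.0]
wrist_force: [-0.3, 0.2, -0.9]
opening: 0.799
grasp_force: 0.0
```

move_arm:
  series:
    - [[0.8, 0, 0, -5, 0], [0.8, 0, 0, -15, 0], [0.8, 0, 0, -30, 0], [0.8, 0, 0, -50, 0], [0.8, 0, 0, -75, 0], [0.8, 0, 0, -100, 0], [0.8, 0, 0, -125, 0], [0.8, 0, 0, -140, 0], [0.8, 0, 0, -148, 0], [0.8, 0, 0, -150, 0]]

```text
time_s: 11.3
eef_pos: [0.4415, -0.0331, 0.2266]
eef_rot: [0.002, 0.147, 0.989, -0.0]
wrist_force: [-0.2, 0.1, -0.4]
opening: 0.8
grasp_force: 0.0
```

```bash
python3 - <<'E'
from h import *
a,d=camera("scene"); b,e=camera("top")
np.savez("n.npz",a=a,d=d,b=b,e=e)
P=pts("top",e,np.ones(e.shape,bool)); r=np.hypot(P[:,0]-.3835,P[:,1]-.287)
q=P[(r<.03)&(P[:,2]>.142)&(P[:,2]<.156)]; print("knob top",len(q),q.mean(0).round(4),q.min(0).round(3),q.max(0).round(3))
for n,im,dd in(("scene",a,d),("top",b,e)):
    hsv=cv2.cvtColor(im,cv2.COLOR_BGR2HSV); m=(cv2.inRange(hsv,(130,70,30),(165,255,255))>0)
    k,l,s,c=cv2.connectedComponentsWithStats(m.astype(np.uint8))
    for i in range(1,k):
        if s[i,4]>8: print(n,s[i],c[i].round(1),ray(n,*c[i],.112).round(4))
    m=((hsv[...,1]>100)&((hsv[...,0]<10)|(hsv[...,0]>170))); k,l,s,c=cv2.connectedComponentsWithStats(m.astype(np.uint8))
    for i in range(1,k):
        if s[i,4]>3 and 100<c[i][0]<220 and c[i][1]>180: print(n,"red",s[i],c[i].round(1),ray(n,*c[i],.112).round(4))
    # bowl opening black rim ellipse
    for x in outline_of("dome",n)[:2]: print("dome",n,x["conf"],x["bbox"],np.median(pts(n,dd,x["region"]),0).round(3))
o=ctrl.get_obs(); print(o["eef_pos"].round(4),to([.384,.287,.2246]))
cv2.imwrite("pics/i.png",np.hstack([cv2.resize(a[190:310,80:200],(400,400),interpolation=2),cv2.resize(b[130:310,140:320],(400,400))]))
E
```

```text
knob top 99 [0.385  0.2862 0.1478] [0.37  0.271 0.142] [0.4   0.302 0.154]
scene [121 260   9   9  61] [124.7 263.8] [0.357  0.3334 0.112 ]
scene red [165 230   8  10  62] [168.4 234.5] [0.4099 0.24   0.112 ]
scene red [164 255   9   9  53] [168.2 259.2] [0.3363 0.2607 0.112 ]
scene red [142 289   8   7  33] [145.8 292.2] [0.2714 0.3155 0.112 ]
scene red [198 322  10   7  58] [202.4 325.2] [0.1688 0.256  0.112 ]
top [154 226   5   5  22] [156.1 227.9] [0.3588 0.3351 0.112 ]
top red [187 208   7   5  25] [190. 210.] [0.4118 0.2404 0.112 ]
top red [179 233   6   6  26] [181.5 235.4] [0.3383 0.2613 0.112 ]
top red [159 258   3   3   7] [160.1 259.3] [0.2699 0.3184 0.112 ]
top red [ 88 299  39  21 111] [107.1 308.8] [0.1324 0.457  0.112 ]
dome top 0.64 [279.7, 205.2, 40.0, 33.6] [ 0.438 -0.017  0.069]
[ 0.4398 -0.0326  0.2231] [146.5 289.4  -1.1]
```

View pics/i.png

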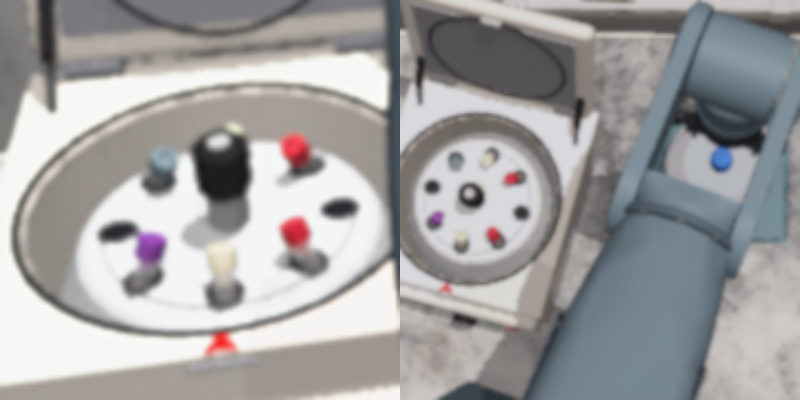

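The dome rests knob up on the mat, with the knob at (720,158) in the right half. In the left half purple is at (150,248), the red mark at (222,343) and the rotor knob at (220,165). Purple stands at about 119.4° and the mark at about 165°, so the rotor has to turn about +46° counter-clockwise.

move_arm:
  series:
    - [[0.6, 10, 12, 0, 0], [0.6, 24, 28, 0, 0], [0.6, 40, 46, 0, 0], [0.6, 56, 64, 0, 0], [0.6, 72, 82, 0, 0], [0.6, 88, 100, 0, 0], [0.6, 104, 118, 0, 0], [0.6, 116, 138, 0, 0], [0.6, 123, 158, 0, 0], [0.6, 128, 178, 0, 0]]

```text
time_s: 12.33
eef_pos: [0.3686, 0.1758, 0.223]
eef_rot: [-0.001, 0.147, 0.989, -0.0]
wrist_force: [0.7, -0.3, -0.1]
opening: 0.596
grasp_force: 0.0
```

move_arm:
  series:
    - [[0.6, 2, 16, 0, 0.08], [0.6, 4, 32, 0, 0.16], [0.6, 6, 48, 0, 0.24], [0.6, 9, 64, 0, 0.32], [0.6, 12, 80, 0, 0.4], [0.6, 15, 94, 0, 0.48], [0.6, 18, 104, 0, 0.56], [0.6, 18.5, 111, 0, 0.64], [0.6, 18.5, 111, 0, 0.71], [0.6, 18.5, 111, 0, 0.77]]

```text
time_s: 13.17
eef_pos: [0.3838, 0.2864, 0.2226]
eef_rot: [-0.001, 0.509, 0.861, -0.001]
wrist_force: [-0.0, -0.1, 0.8]
opening: 0.6
grasp_force: 0.0
```

```bash
python3 - <<'E'
from h import *
n=np.load("n.npz"); d=n["d"]; e=n["e"]
# centrifuge yaw: deck side edges from depth (deck plane points per image)
for c,dd in(("scene",d),("top",e)):
    P=pts(c,dd,np.ones(dd.shape,bool)); q=P[(abs(P[:,2]-.113)<.004)&(np.hypot(P[:,0]-.384,P[:,1]-.287)<.2)&(np.hypot(P[:,0]-.384,P[:,1]-.287)>.1)][:,:2]
    best=[]
    for a in np.radians(np.arange(-30,0,.5)):
        v=(q-[.3845,.287])@[-np.sin(a),np.cos(a)]; h,_=np.histogram(v,np.arange(-.14,.14,.002)); best.append((np.percentile(v,99)-np.percentile(v,1),np.degrees(a),np.percentile(v,[1,99]).round(4)))
    print(c,len(q),min(best,key=lambda x:x[0]))
o=ctrl.get_obs(); print(o["eef_pos"].round(4),o["q"].round(2),to([.3845,.287,.125]));print(yawdir().round(3))
E
```

```text
scene 4762 (np.float64(0.21454309380053396), np.float64(-15.5), array([-0.0909,  0.1236]))
top 2854 (np.float64(0.2485091885077565), np.float64(-14.0), array([-0.1245,  0.124 ]))
[0.3838 0.2864 0.2226] [ 0.39 -0.03  1.85  0.    1.32 -0.11] [ 0.1  1.2 97.6]
[[-0.481  0.876 -0.003]
 [ 0.876  0.481 -0.001]
 [ 0.    -0.003 -1.   ]]
```

move_arm:
  series:
    - [[0.6, 0, 1, 6, 0], [0.6, 0, 1, 18, 0], [0.6, 0, 1, 32, 0], [0.6, 0, 1, 46, 0], [0.6, 0, 1, 60, 0], [0.6, 0, 1, 72, 0], [0.6, 0, 1, 82, 0], [0.6, 0, 1, 90, 0], [0.6, 0, 1, 95, 0], [0.6, 0, 1, 97, 0]]

```text
time_s: 14.0
eef_pos: [0.385, 0.2866, 0.1262]
eef_rot: [-0.0, 0.508, 0.861, -0.001]
wrist_force: [-0.1, 0.3, 0.1]
opening: 0.599
grasp_force: 0.0
```

move_arm:
  series:
    - [[0.55, 0, 0, 0, 0], [0.5, 0, 0, 0, 0], [0.45, 0, 0, 0, 0], [0.4, 0, 0, 0, 0], [0.35, 0, 0, 0, 0], [0.3, 0, 0, 0, 0], [0.2, 0, 0, 0, 0], [0.1, 0, 0, 0, 0], [0.1, 0, 0, 0, 0], [0.1, 0, 0, 0, 0]]

```text
time_s: 14.83
eef_pos: [0.3857, 0.2869, 0.1283]
eef_rot: [0.0, 0.508, 0.861, 0.0]
wrist_force: [-1.3, -1.6, 5.8]
opening: 0.352
grasp_force: 58.8
```

```bash
cat > k.py <<'E'
from h import *
import sys
a,d=camera("scene"); b,e=camera("top"); C=np.array([.3845,.287])
for n,im,dd in(("scene",a,d),("top",b,e)):
    hsv=cv2.cvtColor(im,cv2.COLOR_BGR2HSV)
    for nm,m in(("purple",cv2.inRange(hsv,(130,70,30),(165,255,255))>0),("red",(hsv[...,1]>100)&((hsv[...,0]<10)|(hsv[...,0]>170)))):
        k,l,s,c=cv2.connectedComponentsWithStats(m.astype(np.uint8))
        for i in range(1,k):
            p=ray(n,*c[i],.112)[:2]-C
            if s[i,4]>3 and np.hypot(*p)<.13: print(n,nm,s[i,4],c[i].round(1),"r",np.hypot(*p).round(4),"ang",np.degrees(np.arctan2(p[1],p[0])).round(1))
o=ctrl.get_obs(); print({k:np.round(o[k],3) for k in("time_s","eef_pos","wrist_force","torque","opening","grasp_force")})
cv2.imwrite(f"pics/{sys.argv[1]}.png",np.hstack([cv2.resize(a[160:310,80:230],(400,400),interpolation=2),cv2.resize(b[130:310,140:320],(400,400))]))
E
python3 k.py k1
```

```text
scene purple 66 [124.5 263.7] r 0.0539 ang 120.1
scene red 62 [168.4 234.5] r 0.0534 ang -61.6
scene red 54 [168.2 259.3] r 0.0549 ang -151.5
scene red 34 [145.9 292.4] r 0.1172 ang 165.9
top purple 23 [156.1 227.8] r 0.0542 ang 117.8
top red 23 [189.8 210. ] r 0.0537 ang -59.1
{'time_s': np.float64(14.933), 'eef_pos': array([0.386, 0.287, 0.128]), 'wrist_force': array([-2.743, -0.965,  6.147]), 'torque': array([-0.296,  0.529,  0.014]), 'opening': np.float64(0.355), 'grasp_force': np.float64(58.752)}
```

View pics/k1.png

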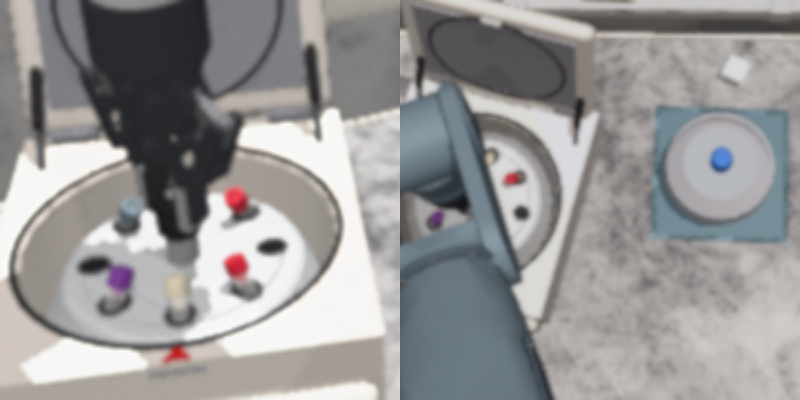

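The dome lies on the mat, centred at (720,165) in the right half. The rotor knob is gripped, and purple is still front-left at (120,278). Next I turn it slowly.

move_arm:
  series:
    - [[0.1, 0, 0, 0, -0.01], [0.1, 0, 0, 0, -0.03], [0.1, 0, 0, 0, -0.055], [0.1, 0, 0, 0, -0.085], [0.1, 0, 0, 0, -0.115], [0.1, 0, 0, 0, -0.145], [0.1, 0, 0, 0, -0.175], [0.1, 0, 0, 0, -0.2], [0.1, 0, 0, 0, -0.22], [0.1, 0, 0, 0, -0.23]]

```text
time_s: 15.77
eef_pos: [0.3854, 0.2866, 0.1283]
eef_rot: [0.0, 0.405, 0.914, -0.0]
wrist_force: [-3.8, -2.7, 7.2]
opening: 0.349
grasp_force: 58.9
```

```bash
python3 k.py k2; python3 -c "
from h import *
print(yawdir().round(3)[:2,1])"
```

```text
scene purple 66 [129.9 266. ] r 0.0541 ang 133.6
scene red 75 [162.8 232.7] r 0.0529 ang -47.0
scene red 54 [172.6 255.3] r 0.0547 ang -138.2
scene red 34 [145.9 292.4] r 0.1172 ang 165.9
top purple 15 [158.7 230.5] r 0.052 ang 129.3
top red 23 [187.6 206.4] r 0.0545 ang -45.9
{'time_s': np.float64(15.867), 'eef_pos': array([0.385, 0.287, 0.128]), 'wrist_force': array([-4.398, -1.893,  7.548]), 'torque': array([-0.504,  0.651, -0.025]), 'opening': np.float64(0.352), 'grasp_force': np.float64(58.941)}
[0.741 0.671]
```

move_arm:
  series:
    - [[0.1, 0, 0, 0, -0.01], [0.1, 0, 0, 0, -0.03], [0.1, 0, 0, 0, -0.06], [0.1, 0, 0, 0, -0.09], [0.1, 0, 0, 0, -0.12], [0.1, 0, 0, 0, -0.15], [0.1, 0, 0, 0, -0.18], [0.1, 0, 0, 0, -0.21], [0.1, 0, 0, 0, -0.24], [0.1, 0, 0, 0, -0.27]]

```text
time_s: 16.7
eef_pos: [0.3851, 0.2863, 0.1282]
eef_rot: [-0.0, 0.278, 0.961, -0.001]
wrist_force: [-5.0, -4.4, 9.3]
opening: 0.348
grasp_force: 59.1
```

move_arm:
  series:
    - [[0.1, 0, 0, 0, -0.03], [0.1, 0, 0, 0, -0.06], [0.1, 0, 0, 0, -0.09], [0.1, 0, 0, 0, -0.12], [0.1, 0, 0, 0, -0.15], [0.1, 0, 0, 0, -0.18], [0.1, 0, 0, 0, -0.21], [0.1, 0, 0, 0, -0.24], [0.1, 0, 0, 0, -0.26], [0.1, 0, 0, 0, -0.27]]

```text
time_s: 17.53
eef_pos: [0.385, 0.286, 0.1282]
eef_rot: [-0.0, 0.147, 0.989, -0.001]
wrist_force: [-6.5, -6.8, 10.4]
opening: 0.351
grasp_force: 59.3
```

```bash
python3 k.py k3; python3 -c "
from h import *
y=yawdir()[:2,1];print(np.degrees(np.arctan2(y[1],y[0])))
C=np.array([.3845,.287]);
for a in(163,165,167):
    f=np.array([np.cos(np.radians(a)),np.sin(np.radians(a))]);print(a,proj('scene',[*(C+.118*f),.112]),proj('scene',[*(C+.05*f),.1155]))"
```

```text
scene purple 63 [145.6 266.9] r 0.0538 ang 163.8
scene red 16 [150.2 228.9] r 0.0623 ang -17.9
scene red 70 [176.1 245. ] r 0.0527 ang -105.1
scene red 34 [145.9 292.4] r 0.1172 ang 165.9
top red 16 [180.2 200.8] r 0.0567 ang -17.5
top red 28 [190.4 224.1] r 0.0514 ang -105.2
{'time_s': np.float64(17.633), 'eef_pos': array([0.385, 0.286, 0.128]), 'wrist_force': array([-6.656, -6.375, 10.712]), 'torque': array([-0.993,  0.917, -0.036]), 'opening': np.float64(0.348), 'grasp_force': np.float64(59.273)}
73.09864296543176
163 [142.04278605 293.24410419] [145.08695148 264.0272111 ]
165 [144.67583396 292.94105292] [146.10909607 263.92085815]
167 [147.30694154 292.57527388] [147.13175918 263.79215519]
```

View pics/k3.png

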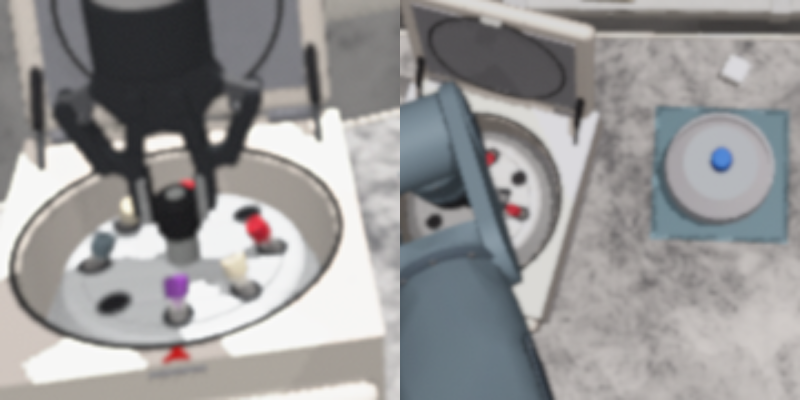

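Purple at (177,287) now stands nearly behind the red mark at (177,353), about 1.5° short. I'll do a small final turn and relieve the side load.

move_arm:
  series:
    - [[0.1, 0.1, -0.2, -0.2, -0.004], [0.1, 0.2, -0.4, -0.4, -0.008], [0.1, 0.3, -0.6, -0.6, -0.012], [0.1, 0.4, -0.8, -0.8, -0.016], [0.1, 0.5, -1, -1, -0.02], [0.1, 0.6, -1.2, -1.2, -0.024], [0.1, 0.6, -1.2, -1.5, -0.027], [0.1, 0.6, -1.2, -1.5, -0.027], [0.1, 0.6, -1.2, -1.5, -0.027], [0.1, 0.6, -1.2, -1.5, -0.027]]

```text
time_s: 18.47
eef_pos: [0.3849, 0.2859, 0.1284]
eef_rot: [0.0, 0.134, 0.991, 0.0]
wrist_force: [5.5, -0.1, -9.8]
opening: 0.352
grasp_force: 59.9
```

```bash
python3 k.py k4; python3 -c "
from h import *
y=yawdir()[:2,1];print(np.degrees(np.arctan2(y[1],y[0])))"
```

```text
scene purple 64 [146.6 267. ] r 0.0542 ang 165.6
scene red 11 [149.6 228.9] r 0.0626 ang -16.9
scene red 64 [176.1 244.6] r 0.0528 ang -103.7
scene red 34 [145.9 292.4] r 0.1172 ang 165.9
top red 12 [180.  200.5] r 0.0574 ang -16.6
top red 27 [190.9 223.8] r 0.0525 ang -103.8
{'time_s': np.float64(18.567), 'eef_pos': array([0.385, 0.286, 0.128]), 'wrist_force': array([ 5.396,  0.667, -9.038]), 'torque': array([ 0.016, -0.897,  0.001]), 'opening': np.float64(0.345), 'grasp_force': np.float64(59.959)}
74.58881682767803
```

move_arm:
  series:
    - [[0.1, 0, 0, 0.2, 0], [0.1, 0.1, 0, 0.4, 0], [0.1, 0.2, 0, 0.6, 0], [0.1, 0.2, 0, 0.7, 0], [0.1, 0.2, 0, 0.7, 0], [0.1, 0.2, 0, 0.7, 0], [0.1, 0.2, 0, 0.7, 0], [0.1, 0.2, 0, 0.7, 0], [0.1, 0.2, 0, 0.7, 0], [0.1, 0.2, 0, 0.7, 0]]

```text
time_s: 19.4
eef_pos: [0.3848, 0.2859, 0.1283]
eef_rot: [0.0, 0.134, 0.991, 0.0]
wrist_force: [5.4, -1.9, -6.4]
opening: 0.351
grasp_force: 60.1
```

```bash
python3 k.py k5 && python3 -c "
from bench import order
print(order.hand_in())"
```

```text
scene purple 64 [146.6 267. ] r 0.0542 ang 165.6
scene red 11 [149.6 228.9] r 0.0626 ang -16.9
scene red 62 [176.1 244.6] r 0.0529 ang -103.7
scene red 34 [145.9 292.4] r 0.1172 ang 165.9
top red 12 [180.  200.5] r 0.0574 ang -16.6
top red 27 [190.9 223.8] r 0.0525 ang -103.8
{'time_s': np.float64(19.5), 'eef_pos': array([0.385, 0.286, 0.128]), 'wrist_force': array([ 4.781, -1.326, -6.102]), 'torque': array([-0.141, -0.833,  0.014]), 'opening': np.float64(0.353), 'grasp_force': np.float64(60.068)}
the job is handed in; nothing more can be done
None
```

The dome lies knob up on the mat, the purple-capped tube stands at the red mark (within about 1° by the camera), and the gripper still holds the rotor firmly; the job was handed in at about 19.5 s.

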